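# Re-hang the lift-off door on the full parts box

## Task

The lift-off door hangs on the empty parts box; the other box, with fittings in it, stands open. Pull the door's sprung pin, slide the door up the slope to free it from its keepers, lift it off and hang it on the open box instead: slid fully down to its stop with all four tabs under the keepers and the pin sprung home in its slot. Leave the tape measure, the roll of tape and the spanner where they are.

Things in the scene. Friction and masses are not known exactly. Their poses are not given: they have to be found in the camera images.
- door: Aluminium lift-off door, 150 mm up the slope x 130 wide x 5 thick, 0.3 kg, four side tabs 16 mm long, 12 mm out, centred at x = -50 and +40 mm. Origin: centre of underside. x up the slope, y across, z out of the slope (up and to the robot, 25 deg from vertical as hung). Amid it a sprung pin with T-handle. Lifted off, draw it out along z and then towards the robot; clear of the hood 200 mm out.
- pin (a joint): Sprung pin's travel out along the door's z: 0 = home, round 8 mm tip 8 mm below the door's underside; 14 mm = stop. 3.5 N to start, 6 N at 10 mm. Pulling it first lifts a hung door 1.7 mm against its keepers; from about 8 mm travel the tip is out of the slot and the door can slide. It cannot turn in the door, so the door can be carried by the handle (the pin then springs home).
- pin_grip (a point): Middle of the pin's dark steel T-handle: a bar 44 mm along the door's x, 12 mm wide along y, 22 mm high along z; 37 mm above the door's underside when the pin is home. 12 mm free under the bar beside its stem. Pinch it across the 12 mm.
- box_a_seat (a point): Empty parts box, painted steel, 200 mm wide, 185 deep, fixed. Its face slopes 25 deg from level, rising to the back. The point is the middle of the face, 150 mm above the bench: the door's origin lies here when hung. Site axes are the box's level ones: x to the back, y across, z up.
- box_b_seat (a point): The same point on the open box, which is identical but holds a few fittings; the door's origin must end here. Level axes: x to the back, y across, z up; the hung door is this frame pitched so that its x rises 25 deg.
- box_b: The open parts box, same make as the empty one. Origin at the centre of its underside, 150 mm below the seat; x to the back, y across.
- box_b_keeper (a point): Lower left keeper's lip. Four keepers, 28 mm long, centred 48 mm below and 42 mm above the seat along the slope; lips reach in to 69 mm from the middle line, 6.7 mm over the face; their feet leave the tabs 3 mm at each side. A hung door's lower edge rests on a stop. With the door's origin 24 mm or more up the slope from the seat the tabs are clear and the door lifts off.
- box_b_slot (a point): Pin slot in the cross rail behind the door, at the seat: 11 mm along the slope. Above it a 3 mm land, then a ramp down to the back, to about 19 mm above the seat: sliding down with the pin out, the tip meets the ramp at about 17 mm (about 10 N pushes it over, or pull the pin). Farther up is open window: a door laid on with its origin 25 to 45 mm up the slope lies flat, pin out.
- box_b_hood (a point): Middle of the front edge of the hood, a level steel sheet 385 mm above the bench (underside), from 10 mm behind the seat to the box's back, on both boxes. An upright hand at the T-handle hits it; a hand along the door's z clears it.
- tape_measure: Tape measure lying on the bench, 72x79x36 mm, to be left alone. Origin under its centre.
- masking_tape: Roll of tape lying flat, 100 mm across, 24 mm high, to be left alone. Origin under its centre.
- spanner: Spanner lying flat, 171 mm long, to be left alone. Origin under its centre.

How it is judged:
On the way, in this order (a step that is already met when the one before it is completed fails the run):
1. the pin is pulled at least 7 mm while the door still lies on the empty box (value of joint pin above 0.007 m and distance between door and box_a_seat below 0.02 m), for 0.05 s.
2. the door is lifted clear of the empty box (distance between door and box_a_seat above 0.09 m), for 0.1 s.
At the end, for the whole second after the job is handed in: The door's origin lies within 6 mm of the open box's seat, square to that box within 0.06 rad, its pin sprung home (under 3 mm of travel), and it is at rest (distance between door and box_b_seat below 0.006 m and angle between the y axis of door and the y axis of box_b, either way round below 0.06 rad and value of joint pin below 0.003 m and linear speed of door below 0.02 m/s); the robot touches nothing.
It fails at once if the tape measure, the roll of tape or the spanner is moved by more than 20 mm (distance of any of tape_measure, masking_tape, spanner from where it was at the start of the episode above 0.02 m).
It also fails if it takes over 48 s, if anything falls off the work surface, if the arm or the gripper's body presses on something with over 40 N, if the wrist force passes 120 N, or if a joint passes its speed limit or range.

## Robot

A 6-joint arm with a two-finger parallel gripper is mounted at the origin on a cart in front of the work surface, level with it; the furniture and walls round the work are solid. World frame = base frame: x ahead of the robot, y to its left, z up, the work surface at z = 0. Lengths are in m, angles in rad, forces in N, time in s.
With the tool pointing down it reaches from about 0.225 to 0.875 m from the base axis. Payload 3.4 kg.
Tool frame: the origin (TCP) lies at the very end of the fingers, on their centre line; the grasp point (between the pads) lies manip.hold_point_z behind it (manip.hold_point_z is the distance from the TCP to the grasp point, in m); x points along the fingers, y is the direction in which the jaws open and shut, and the axes are right-handed (so a half turn about x gives the same grasp; the last joint's range is limited). The gripper opens to 85 mm and grips with 20 to 120 N. Pads are 22 mm wide; open, the fingers measure 114 mm over their backs; the gripper's body (76 mm by 85 mm) begins 54 mm behind the grasp point. The pads swing forward as they close: fully open they stand 13 mm farther back than shut.
Start: joints at [-1.32, 0.276, 1.505, -0, 1.361, -0.121], TCP at [0.209, -0.536, 0.231] pointing down, gripper open.
Joint ranges: [-2.89, 2.89], [-0.75, 2.08], [0.22, 2.7], [-1.18, 4.32], [0.11, 2.71], [-2.7, 2.7]. Speed limits (rad/s): [2.57, 2.57, 3.14, 3.14, 3.14, 3.14].

## Interface

Orientations are given as a unit quaternion [w, x, y, z].
In Python, from rig import manip gives the robot as it stands.
- The arm moves only by the tool step_arm, never from a script. Its argument "targets" is a list of rows, each a list of 2 entries, a list of its own where there are three numbers: the shift along the tool's x, y, z in mm, then the turn about the tool's x in degrees. A call has 1 to 20 rows; each row is the pose to reach, as a shift and turn from the pose commanded when the call began, along the tool's axes at that moment; what a row does not reach only later rows make up. A row lasts 1/10 s, in which the tool goes at most 50 mm and 8.59 degrees, less where a joint would pass 70% of its speed; a pose out of reach is approached as far as the arm can. A call with a gripper value outside its range is refused whole. "grip" is the closure, from 0 (fully open) to 1 (shut), set as the call begins (left out, the last holds). The fingers move at their own pace and stop on an object; "grip_force" is the grip in N (left out, the last holds). Time passes only in rows, so rows that repeat a pose let the fingers close. It gives the time, the measured TCP pose, the force and the opening at its end, in the units of the state.
- manip.get_state(): the state, without advancing time (a new reading comes with each control period).
- manip.get_image(name): name is "side" or "top"; returns a dict with "image" (400x640x3 uint8, red, green, blue), "fx", "fy", "cx", "cy" (pixels), "distortion" ([k1, k2, p1, p2, k3] as OpenCV has them; the pictures are not rectified), "pose" (4x4, takes a point from camera to world coordinates). Camera axes: x right, y down, z forward; pixel columns grow to the right and rows downward; lengths in m; the calibration is good to about 2 mm. A picture is of the moment at which its call begins. There is no depth.
- manip.sign_off(): hands the job in, once; it reports no verdict.
Trained networks look in a picture, given as the dict that the camera call returned (one of the last four; its "shot" number tells which), for a name from the list of things; names that differ only in an ending like _2 or _b are one class to them, and where a whole thing is asked for, a point or a joint stands for the part that bears it (a point fixed in the world has none). Each returns a list of dicts, best first, with "confidence" (0 to 1); they miss things now and then, are a little off and sometimes report something else, mostly with a low value. They report only what shows in the picture. A call takes as long as a camera call.
- manip.search_frame(picture, thing): "xyz" ([x, y, z] in m, in world coordinates, good to about 4 mm: the middle of the surface that is visible of it).
- manip.regions_of(picture, thing): "region" (400x640 bool, what is visible of it).
The state is a dict: "clock": time; "qpos": joint angles; "qd": joint speeds; "effort": joint torques, N m; "position": TCP position; "ee_rot": TCP orientation; "contact_force": force on the tool from outside, world axes, zero at the start; "moment": the same for the moment, N m; "width": finger opening in m.
Only numpy, scipy, OpenCV 4.12 (cv2) and the standard library are available. Lean on these libraries where they do the work, as an engineer would, in place of code of your own. Each camera call takes 0.05 s, during which the arm holds its last target.

## Working session

There is one attempt and no reset: what is moved stays moved. The work goes in short steps, Python scripts to look and compute and a tool call to move; the robot and the scene stay as the last step left them, time stands still between calls to the robot, and variables do not carry over. Pictures are saved under pics/ and viewed, and the job is handed in when it is done.

Besides the shell and the picture viewer there is one more tool, called after "Call:" by a JSON object that holds its "name" and its "arguments", one argument or row to a line. step_arm: Moves the arm, as the interface text tells. Its arguments: {"type":"object","properties":{"targets":{"type":"array"},"grip":{"type":"number"},"grip_force":{"type":"number"}},"required":["targets"]}

```bash
mkdir -p pics; ls
cat > h.py <<'E'
import numpy as np, cv2
from rig import manip
from scipy.spatial.transform import Rotation as R
def save(p,n): cv2.imwrite('pics/'+n+'.png',p["image"][:,:,::-1])
def proj(p,X):
    T=np.linalg.inv(np.array(p["pose"])); X=np.atleast_2d(X)
    K=np.array([[p["fx"],0,p["cx"]],[0,p["fy"],p["cy"]],[0,0,1]])
    r=cv2.Rodrigues(T[:3,:3])[0]
    return cv2.projectPoints(X.astype(float),r,T[:3,3],K,np.array(p["distortion"]))[0][:,0]
def ray(p,uv):
    K=np.array([[p["fx"],0,p["cx"]],[0,p["fy"],p["cy"]],[0,0,1]])
    n=cv2.undistortPoints(np.array([[uv]],float),K,np.array(p["distortion"]))[0,0]
    P=np.array(p["pose"]); return P[:3,3],P[:3,:3]@np.array([n[0],n[1],1])
E
python3 - <<'E'
from h import *
print("hp",manip.hold_point_z, manip.get_state())
for c in("side","top"):
    p=manip.get_image(c); save(p,c+"0"); print(c,np.round(p["pose"],3).tolist(),p["fx"])
    for t in("door","pin_grip","box_a_seat","box_b_seat","box_b_slot","box_b_hood","box_b_keeper","box_b","tape_measure","masking_tape","spanner"):
        try: print(t,[(np.round(d["xyz"],4).tolist(),round(d["confidence"],2)) for d in manip.search_frame(p,t)[:4]])
        except Exception as e: print(t,e)
E
```

```text
pics
hp 0.0187 {'clock': 0.0, 'qpos': array([-1.31999621e+00,  2.76649657e-01,  1.50614262e+00,  1.09849515e-05,
        1.36068819e+00, -1.20999221e-01]), 'qd': array([-4.62907988e-04,  1.34019336e-03, -4.65335925e-04, -1.02675789e-03,
        3.72476259e-06, -3.55700223e-04]), 'effort': array([ 2.15682358e-04, -4.16777444e+01, -2.45809042e+01, -5.07192010e-05,
        1.11641685e-02,  2.71321605e-07]), 'position': array([ 0.20876128, -0.53520252,  0.23040475]), 'ee_rot': array([-0.13002795, -0.69488393, -0.13136052,  0.69496293]), 'contact_force': array([-0.13041487, -0.43160374, -0.73208927]), 'moment': array([-0.03071059, -0.02577458,  0.03547537]), 'width': 0.08575530513661786}
side [[-0.983, -0.088, 0.164, 0.259], [-0.186, 0.452, -0.873, 1.244], [0.003, -0.888, -0.46, 0.922], [0.0, 0.0, 0.0, 1.0]] 457.26318666326017
door [([0.6197, -0.2045, 0.1619], 0.98)]
pin_grip [([0.6094, -0.2125, 0.1858], 0.46)]
box_a_seat [([0.649, -0.1174, 0.1257], 0.57)]
box_b_seat [([0.3803, 0.3458, 0.0066], 0.22)]
box_b_slot []
box_b_hood [([0.6251, 0.3032, 0.1281], 0.9)]
box_b_keeper [([0.6256, 0.305
[... 268 characters left out ...]
-1.0, -0.025, -0.003, -0.025], [0.007, -0.136, -0.991, 1.619], [0.0, 0.0, 0.0, 1.0]] 405.0657866958259
door [([0.6183, -0.2139, 0.1527], 0.65)]
pin_grip [([0.6042, -0.2151, 0.1951], 0.39)]
box_a_seat [([0.6575, -0.2048, 0.3921], 0.64)]
box_b_seat [([0.6324, 0.2254, 0.1466], 0.91)]
box_b_slot [([0.3804, 0.3407, 0.0054], 0.69), ([0.6238, 0.2242, 0.1514], 0.62)]
box_b_hood [([0.6292, 0.2272, 0.1537], 0.69)]
box_b_keeper [([0.6298, 0.225, 0.153], 0.64)]
box_b [([0.6301, 0.2233, 0.155], 0.8)]
tape_measure [([0.4439, -0.0019, 0.0349], 0.87), ([0.63, 0.2294, 0.1473], 0.73), ([0.3912, -0.3629, 0.0215], 0.73)]
masking_tape [([0.3918, -0.3655, 0.0203], 0.53)]
spanner [([0.3813, 0.3411, 0.0046], 0.58)]
```

View pics/side0.png

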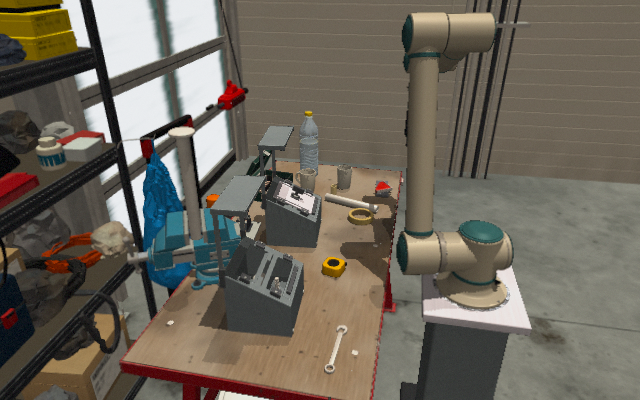

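View pics/top0.png

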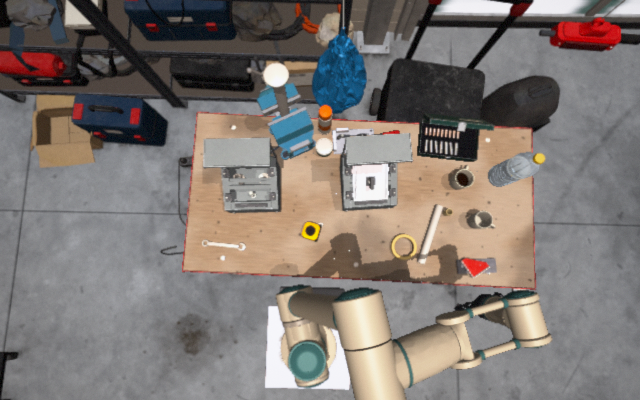

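Run:
```python
import cv2
s=cv2.imread('pics/side0.png');t=cv2.imread('pics/top0.png')
def crop(im,x,y,w,h,f,n): cv2.imwrite('pics/'+n+'.png',cv2.resize(im[y:y+h,x:x+w],None,fx=f,fy=f,interpolation=cv2.INTER_CUBIC))
crop(t,195,125,100,95,6,'tb'); crop(t,330,125,100,95,6,'ta'); crop(s,205,115,130,225,2.6,'s1')
crop(s,200,165,120,175,3.4,'sb');crop(s,245,120,90,130,4.4,'sa')
```

```text
(no output)
```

View pics/tb.png

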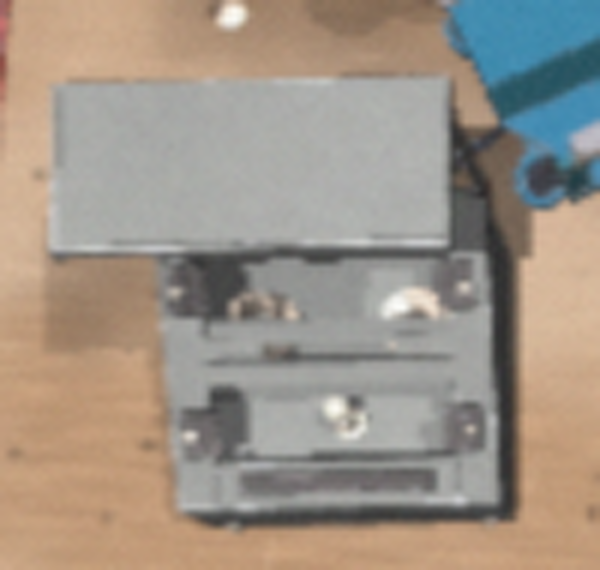

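View pics/ta.png

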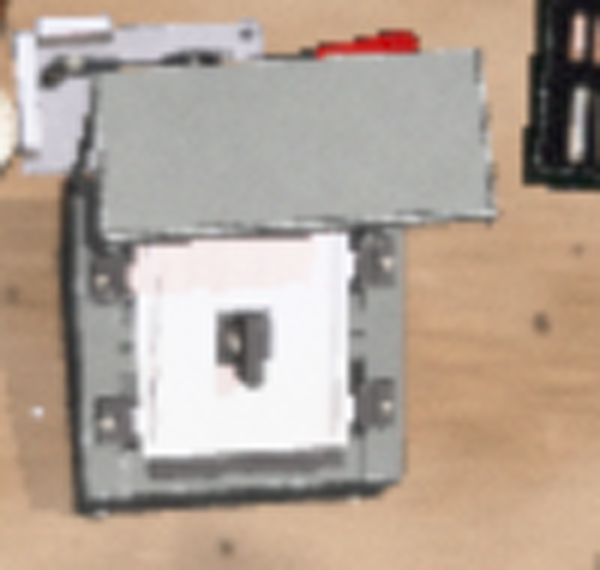

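View pics/sb.png

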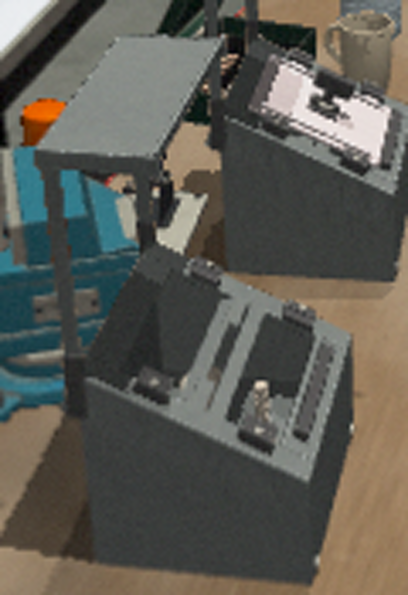

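View pics/sa.png

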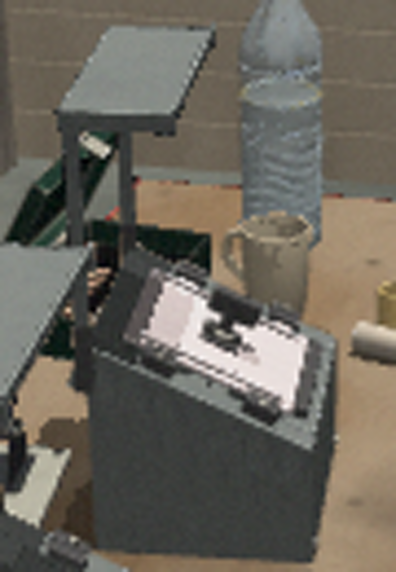

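```bash
cat > fit.py <<'E'
from h import *
from scipy.optimize import least_squares
t=np.tan(np.radians(25))
def M(x,y,z): return (x,y,z)
ht=.385
H={'hfl':(.01,.1),'hfr':(.01,-.1),'hbl':(.0925,.1),'hbr':(.0925,-.1)}
def pts(n,z=.387):
    if n in H: return (*H[n],z)
    d={'ftl':(-.0925,.1,.107),'ftr':(-.0925,-.1,.107),'btl':(.0925,.1,.193),'btr':(.0925,-.1,.193),
       'fbl':(-.0925,.1,0),'fbr':(-.0925,-.1,0),'bbl':(.0925,.1,0)}
    return d[n]
OB=dict(
 B=dict(top=((195,125,6),dict(hfl=(50,250),hfr=(450,245),hbl=(55,83),hbr=(450,78),ftl=(180,508),ftr=(498,508))),
        side=((200,165,3.4),dict(hbl=(38,153),hfl=(157,160),hfr=(222,40),hbr=(115,38),fbl=(311,582),bbl=(100,562),ftl=(308,478),btl=(88,380),ftr=(352,335)))),
 A=dict(top=((330,125,6),dict(hfl=(103,235),hfr=(493,215),hbl=(97,80),hbr=(480,50),ftl=(82,500),ftr=(403,478))),
        side=((245,120,4.4),dict(hbl=(60,115),hfl=(172,122),hfr=(213,30),hbr=(108,28),fbl=(315,560),bbl=(97,550),ftl=(315,447),btl=(95,348),ftr=(337,335)))))
if __name__=="__main__":
    C={c:manip.get_image(c) for c in('top','side')}
    for b,x0 in(('B',(.63,.225,0)),('A',(.63,-.205,0))):
        def f(p,v=False,cams=('top','side')):
            r=[]
            for c in cams:
                (ox,oy,s),D=OB[b][c]
                for n,(a,q) in D.items():
                    X=np.array(pts(n)); cs,sn=np.cos(p[2]),np.sin(p[2])
                    W=np.array([p[0]+cs*X[0]-sn*X[1],p[1]+sn*X[0]+cs*X[1],X[2]])
                    e=proj(C[c],W)[0]-[(a+.5)/s-.5+ox,(q+.5)/s-.5+oy]
                    if v: print(c,n,np.round(e,2))
                    r+=list(e)
            return np.array(r)
        for cams in(('top',),('side',),('top','side')):
            s=least_squares(f,x0,loss='soft_l1',kwargs=dict(cams=cams)); print(b,cams,np.round(s.x,4))
        f(s.x,True)
E
python3 fit.py
```

```text
B ('top',) [0.6068 0.2319 0.0396]
B ('side',) [0.6057 0.2288 0.0685]
B ('top', 'side') [0.6056 0.2304 0.0571]
top hfl [1.44 0.49]
top hfr [-0.27 -0.56]
top hbl [0.71 2.35]
top hbr [-0.71  1.43]
top ftl [0.38 0.52]
top ftr [ 0.95 -1.17]
side hbl [ 1.26 -0.07]
side hfl [-0.49  0.08]
side hfr [-0.2   0.87]
side hbr [ 2.49 -0.23]
side fbl [0.07 1.06]
side bbl [-2.93  0.76]
side ftl [-0.    1.25]
side btl [-5.82 -1.77]
side ftr [-0.82 -0.42]
A ('top',) [ 0.6294 -0.2111  0.0822]
A ('side',) [ 0.6276 -0.2147  0.113 ]
A ('top', 'side') [ 0.6282 -0.2121  0.096 ]
top hfl [0.84 0.85]
top hfr [-0.   -0.26]
top hbl [-0.26  0.94]
top hbr [-0.47  1.55]
top ftl [ 1.04 -0.17]
top ftr [ 0.55 -0.21]
side hbl [ 0.85 -0.22]
side hfl [ 0.4 -0.9]
side hfr [-0.28  0.36]
side hbr [1.19 0.06]
side fbl [-0.73  0.85]
side bbl [-1.51  0.48]
side ftl [-0.73  1.04]
side btl [-3.87 -0.47]
side ftr [-0.78  0.72]
```

Run:
```python
import cv2
s=cv2.imread('pics/side0.png');t=cv2.imread('pics/top0.png')
def crop(im,x,y,w,h,f,n): cv2.imwrite('pics/'+n+'.png',cv2.resize(im[y:y+h,x:x+w],None,fx=f,fy=f,interpolation=cv2.INTER_CUBIC))
crop(t,218,163,64,52,12,'tb2'); crop(t,338,160,64,52,12,'ta2'); crop(s,222,235,85,65,9,'sb2');crop(s,262,175,64,50,12,'sa2')
```

```text
(no output)
```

View pics/tb2.png

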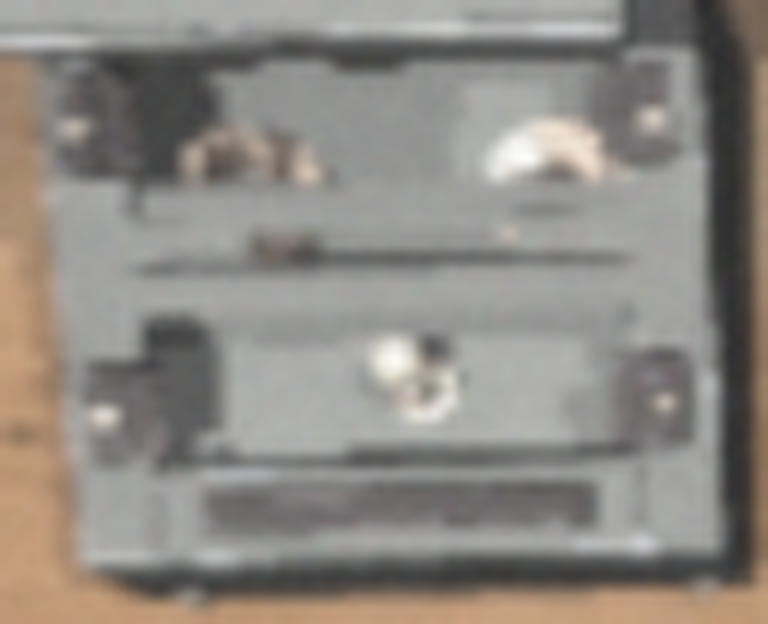

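View pics/ta2.png

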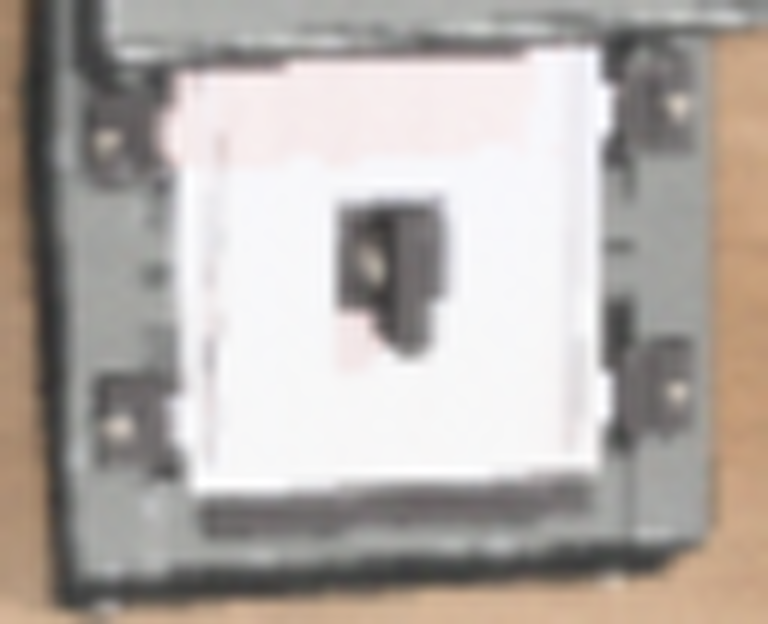

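View pics/sb2.png

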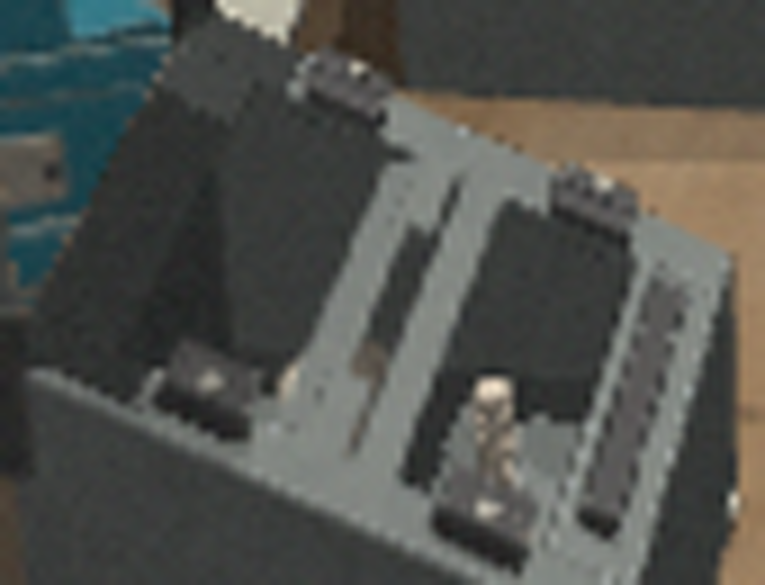

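View pics/sa2.png

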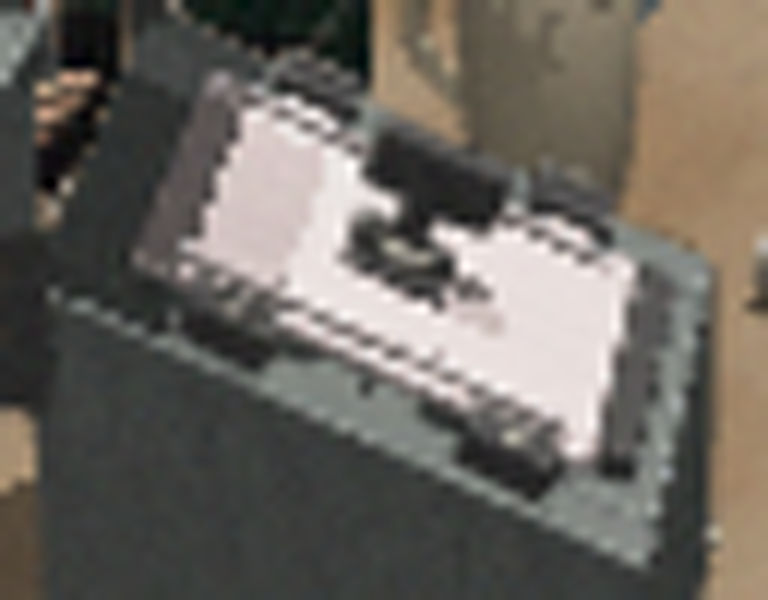

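```bash
cat > fit2.py <<'E'
from fit import *
C={c:manip.get_image(c) for c in('top','side')}
c25,s25=np.cos(np.radians(25)),np.sin(np.radians(25))
def slope(xp,y,zp): return (xp*c25-zp*s25,y,.15+xp*s25+zp*c25)
EX=[('B','top',(218,163,12),dict(kul=(75,127),kur=(652,118),kll=(103,414),klr=(665,403))),
('A','top',(338,160,12),dict(kul=(106,141),kur=(680,105),kll=(120,428),klr=(680,392),dll=(195,490),dlr=(600,468))),
('B','side',(222,235,9),dict(kul=(210,380),kur=(355,68),kll=(490,508),klr=(600,185))),
('A','side',(262,175,12),dict(kll=(512,435),kul=(235,300),dll=(590,465),dlr=(640,262)))]
O=[]
for b in'AB':
    for c in C:
        (a,o,s),D=OB[b][c]
        for n,(u,v) in D.items(): O.append((b,c,n,(u+.5)/s-.5+a,(v+.5)/s-.5+o))
for b,c,(a,o,s),D in EX:
    for n,(u,v) in D.items(): O.append((b,c,n,(u+.5)/s-.5+a,(v+.5)/s-.5+o))
def pt(n,q):
    df,db,hf,hb,hw,hz,ky,kz,bw=q; sg=1 if n[-1]=='l' else -1
    if n[0]=='h': return (hf if n[1]=='f' else hb,sg*hw,hz)
    if n[0]=='k': return slope(.042 if n[1]=='u' else -.048,sg*ky,kz)
    if n[0]=='d': return slope(-.075,sg*.065,.005)
    x=-df if n[0]=='f' else db
    return (x,sg*bw,0 if n[1]=='b' else .15+x*t)
q0=np.array([.0925,.0925,.01,.0925,.1,.387,.085,.01,.1]); qs=np.array([.01,.01,.001,.01,.005,.001,.01,.004,.001])
def f(p,v=False,cams=('top','side')):
    P={'A':p[:3],'B':p[3:6]};q=p[6:15];r=[]
    off={'top':p[15:17],'side':p[17:19]}
    for b,c,n,u,w in O:
        if c not in cams: continue
        X=pt(n,q);P_=P[b];cs,sn=np.cos(P_[2]),np.sin(P_[2])
        W=[P_[0]+cs*X[0]-sn*X[1],P_[1]+sn*X[0]+cs*X[1],X[2]]
        e=proj(C[c],W)[0]+off[c]-[u,w]
        if v: print(b,c,n,np.round(e,2))
        r+=list(e)
    return np.array(r+list((q-q0)/qs)+list(p[15:]/.7))
x0=np.r_[.63,-.212,.1,.61,.23,.05,q0,0,0,0,0]
for cams in(('top',),('side',),('top','side')):
    s=least_squares(f,x0,loss='soft_l1',kwargs=dict(cams=cams)); print(cams,np.round(s.x,4))
f(s.x,True)
E
python3 fit2.py
```

```text
('top',) [ 0.6275 -0.2115  0.0872  0.605   0.232   0.0406  0.0924  0.0925  0.0104
  0.0984  0.1016  0.3871  0.0863  0.013   0.1     0.0082  0.1016  0.
  0.    ]
('side',) [ 0.6269 -0.217   0.0964  0.6042  0.2277  0.0582  0.0915  0.084   0.0106
  0.099   0.1007  0.3867  0.0849  0.0128  0.0996 -0.     -0.      0.0404
  0.1907]
('top', 'side') [ 0.6264 -0.2136  0.0912  0.6038  0.2298  0.0511  0.0917  0.0835  0.0109
  0.0988  0.1013  0.3867  0.0859  0.0136  0.0995 -0.5382 -0.1324  0.1409
 -0.173 ]
A top hfl [0.31 0.9 ]
A top hfr [0.34 0.03]
A top hbl [-0.8  -0.71]
A top hbr [-0.17  0.15]
A top ftl [ 0.88 -0.18]
A top ftr [0.15 0.04]
A side hbl [-0.47 -0.41]
A side hfl [ 0.7  -0.97]
A side hfr [0.37 0.04]
A side hbr [ 0.42 -0.33]
A side fbl [-0.39  0.48]
A side bbl [1.55 0.12]
A side ftl [-0.39  0.62]
A side btl [-0.58  0.24]
A side ftr [-0.24  0.47]
B top hfl [0.68 0.48]
B top hfr [-0.17 -0.2 ]
B top hbl [0.13 0.64]
B top hbr [-0.47  0.08]
B top ftl [-0.05  0.48]
B top ftr [ 0.26 -0.89]
B side hbl [-0.68 -0.21]
B side hfl [-0.31  0.19]
B side hfr [0.64 0.54]
B side hbr [ 1.54 -0.74]
B side fbl [0.37 0.77]
B side bbl [0.91 0.53]
B side ftl [0.31 0.9 ]
B side btl [-1.56 -0.73]
B side ftr [-0.2  -0.51]
B top kul [0.14 0.07]
B top kur [-0.17 -0.31]
B top kll [0.06 0.05]
B top klr [ 0.13 -0.2 ]
A top kul [ 0.29 -0.09]
A top kur [-0.26 -0.14]
A top kll [ 0.04 -0.22]
A top klr [-0.2  -0.23]
A top dll [-0.59  0.53]
A top dlr [0.42 0.1 ]
B side kul [-0.2   0.08]
B side kur [-0.2  -0.33]
B side kll [-0.49  0.01]
B side klr [-0.12 -0.55]
A side kll [ 0.02 -0.07]
A side kul [-0.17  0.54]
A side dll [ 0.07 -0.38]
A side dlr [-0.33  0.04]
```

Run:
```python
from h import *
s=manip.get_state(); q=s["ee_rot"]; print(np.round(R.from_quat(q[[1,2,3,0]]).as_matrix(),3)); print([a for a in dir(manip) if a[0]!='_'])
print(s["clock"])
```

```text
[[ 0.     0.363 -0.932]
 [-0.    -0.932 -0.363]
 [-1.     0.     0.   ]]
['MotionError', 'get_image', 'get_state', 'hold_point_z', 'regions_of', 'search_frame', 'sign_off']
1.4
```

Call:
{"name": "step_arm", "arguments": {
  "targets": [
    [[0, 50, 0], 0],
    [[0, 100, 0], 0],
    [[0, 150, 0], 0],
    [[0, 200, 0], 0],
    [[0, 250, 0], 0],
    [[0, 290, 0], 0],
    [[0, 310, 0], 0],
    [[0, 330, 0], 0],
    [[0, 350, 0], 0]
  ]
}}

```text
clock: 2.3
position: [0.3364, -0.8625, 0.2307]
ee_rot: [-0.131, -0.695, -0.131, 0.695]
contact_force: [-0.4, -0.4, 0.6]
width: 0.0856
```

```bash
cat > st.py <<'E'
from h import *
s=manip.get_state(); q=s["ee_rot"]; print(np.round(R.from_quat(q[[1,2,3,0]]).as_matrix(),3).tolist()); print(s["clock"],np.round(s["qpos"],3),np.round(s["position"],4),np.round(s["contact_force"],1),s["width"])
E
python3 st.py
```

```text
[[-0.0, 0.363, -0.932], [0.0, -0.932, -0.363], [-1.0, -0.0, -0.0]]
2.3 [-1.274  0.934  0.296 -0.     1.912 -0.075] [ 0.3364 -0.8625  0.2307] [-0.4 -0.4  0.6] 0.08556566866776741
```

Call:
{"name": "step_arm", "arguments": {
  "targets": [
    [[0, 20, 0], 0],
    [[0, 40, 0], 0],
    [[0, 60, 0], 0],
    [[0, 80, 0], 0],
    [[0, 100, 0], 0]
  ]
}}

```text
clock: 2.8
position: [0.35, -0.8975, 0.2068]
ee_rot: [0.147, 0.698, 0.114, -0.692]
contact_force: [-0.2, 0.2, 0.4]
width: 0.0855
```

```bash
python3 st.py
```

```text
[[0.017, 0.363, -0.932], [-0.045, -0.931, -0.363], [-0.999, 0.048, 0.0]]
2.8 [-1.272  0.994  0.22   0.003  1.88  -0.072] [ 0.35   -0.8975  0.2068] [-0.2  0.2  0.4] 0.08547460318631478
```

Call:
{"name": "step_arm", "arguments": {
  "targets": [
    [[0, 50, 0], 0],
    [[0, 100, 0], 0],
    [[0, 150, 0], 0],
    [[0, 200, 0], 0],
    [[0, 250, 0], 0]
  ]
}}

```text
clock: 3.3
position: [0.363, -0.9309, 0.1602]
ee_rot: [0.162, 0.7, 0.099, -0.688]
contact_force: [-0.0, -1.0, 0.1]
width: 0.0856
```

```bash
python3 st.py
```

```text
[[0.033, 0.362, -0.932], [-0.084, -0.928, -0.363], [-0.996, 0.09, 0.0]]
3.3 [-1.271  1.043  0.221  0.007  1.787 -0.07 ] [ 0.363  -0.9309  0.1602] [-0.  -1.   0.1] 0.08564891546979947
```

Call:
{"name": "step_arm", "arguments": {
  "targets": [
    [[-200, 400, 0], 0],
    [[-200, 400, 0], 0],
    [[-200, 400, 0], 0],
    [[-200, 400, 0], 0]
  ]
}}

```text
clock: 3.7
position: [0.3648, -0.9356, 0.193]
ee_rot: [0.179, 0.702, 0.082, -0.684]
contact_force: [-0.3, 1.1, 1.0]
width: 0.0853
```

```bash
python3 st.py
```

```text
[[0.05, 0.36, -0.932], [-0.13, -0.923, -0.363], [-0.99, 0.139, 0.0]]
3.7 [-1.272  1.011  0.22   0.01   1.77  -0.07 ] [ 0.3648 -0.9356  0.193 ] [-0.3  1.1  1. ] 0.08525989102657053
```

```bash
cat > kin.py <<'E'
import numpy as np
from scipy.optimize import least_squares
D=[([-1.32,.2766,1.5061,0,1.3607],[.20876,-.5352,.2304]),([-1.274,.934,.296,0,1.912],[.3364,-.8625,.2307]),([-1.272,.994,.22,.003,1.88],[.35,-.8975,.2068]),([-1.271,1.043,.221,.007,1.787],[.363,-.9309,.1602]),([-1.272,1.011,.22,.01,1.77],[.3648,-.9356,.193])]
def fk(q,p):
    h,L1,L2,Lt,off,e,r0=p; a=q[1];b=a+q[2];c=b+q[4]
    r=r0+L1*np.sin(a)+L2*np.sin(b)+e*np.cos(b)+Lt*np.sin(c); z=h+L1*np.cos(a)+L2*np.cos(b)-e*np.sin(b)+Lt*np.cos(c)
    C,S=np.cos(q[0]),np.sin(q[0]); return np.array([C*r-S*off,S*r+C*off,z])
f=lambda p:np.r_[np.concatenate([fk(q,p)-x for q,x in D])*1e3,(p[5])*100,p[6]*100]
if __name__=="__main__":
    s=least_squares(f,[.2,.45,.4,.25,-.03,0,0]); print(np.round(s.x,3),np.round(f(s.x),1))
E
python3 kin.py
```

```text
[ 0.1    0.647  0.434  0.359  0.071  0.042 -0.021] [ 1.6 -0.4  0.5  1.2  0.9  0.5  0.4  0.7 -0.3 -0.8 -1.  -0.8 -2.4 -0.4
  0.2  4.2 -2.1]
```

Run:
```python
from h import *
S=manip.get_image("side");T=manip.get_image("top")
import pickle;pickle.dump((S,T),open('cams.pkl','wb'))
def tri(us,ut):
    a,d=ray(S,us);b,e=ray(T,ut);d/=np.linalg.norm(d);e/=np.linalg.norm(e)
    k=np.linalg.lstsq(np.c_[d,-e],b-a,rcond=None)[0];p,q=a+d*k[0],b+e*k[1];print(np.round((p+q)/2,3),np.linalg.norm(p-q).round(3))
tri((181,131),(275,74)); tri((309,114),(539,158)); tri((231,95),(590,33))
# where image points would be for candidates
for X in[(.9,.38,.5),(.95,.4,.5),(.8,.34,.5),(.9,.06,.5)]: print(X,proj(S,X),proj(T,X))
s=manip.get_state();M=R.from_quat(s["ee_rot"][[1,2,3,0]]).as_matrix();p=s["position"]
for w in[(.25,-.6,.6),(.6,.1,.6),(.72,.31,.6)]: print(np.round(M.T@(np.array(w)-p)*1e3,0))
```

```text
[0.864 0.111 0.499] 0.002
[ 0.682 -0.749  0.302] 0.006
[ 1.116 -0.924  0.321] 0.001
(0.9, 0.38, 0.5) [[112.67502546 167.09735167]] [[182.33950579  59.48474916]]
(0.95, 0.4, 0.5) [[ 86.96121316 168.79750391]] [[176.47501579  42.86777549]]
(0.8, 0.34, 0.5) [[162.31414666 163.78155976]] [[194.17237337  93.10991019]]
(0.9, 0.06, 0.5) [[176.94379945 123.9116249 ]] [[293.0357791   62.98310065]]
[-452. -294.  -15.]
[-526. -814. -595.]
[-547. -965. -783.]
```

```bash
cat > go.py <<'E'
import sys
from h import *
s=manip.get_state();M=R.from_quat(s["ee_rot"][[1,2,3,0]]).as_matrix();p=s["position"]
for w in eval(sys.argv[1]): print(np.round(M.T@(np.array(w)-p)*1e3,0).tolist())
E
python3 go.py '[(.2,-.5,.55),(.53,.23,.65)]'
```

```text
[-418.0, -411.0, -5.0]
[-596.0, -952.0, -577.0]
```

Call:
{"name": "step_arm", "arguments": {
  "targets": [
    [[-420, -410, 0], 0],
    [[-420, -410, 0], 0],
    [[-420, -410, 0], 0],
    [[-420, -410, 0], 0],
    [[-420, -410, 0], 0],
    [[-420, -410, 0], 0],
    [[-420, -410, 0], 0],
    [[-420, -410, 0], 0],
    [[-420, -410, 0], 0],
    [[-420, -410, 0], 0],
    [[-420, -410, 0], 0],
    [[-420, -410, 0], 0]
  ]
}}

```text
clock: 5.0
position: [0.1956, -0.5012, 0.5541]
ee_rot: [0.179, 0.702, 0.081, -0.684]
contact_force: [0.4, -0.6, 0.5]
width: 0.0852
```

```bash
python3 st.py; python3 go.py '[(.53,.23,.65)]'
```

```text
[[0.05, 0.36, -0.932], [-0.132, -0.922, -0.363], [-0.99, 0.141, 0.001]]
5.0 [-1.341  0.136  0.922  0.021  1.944 -0.133] [ 0.1956 -0.5012  0.5541] [ 0.4 -0.6  0.5] 0.0852140339874963
[-174.0, -541.0, -577.0]
```

Call:
{"name": "step_arm", "arguments": {
  "targets": [
    [[-174, -541, -577], 0],
    [[-174, -541, -577], 0],
    [[-174, -541, -577], 0],
    [[-174, -541, -577], 0],
    [[-174, -541, -577], 0],
    [[-174, -541, -577], 0],
    [[-174, -541, -577], 0],
    [[-174, -541, -577], 0],
    [[-174, -541, -577], 0],
    [[-174, -541, -577], 0],
    [[-174, -541, -577], 0],
    [[-174, -541, -577], 0],
    [[-174, -541, -577], 0],
    [[-174, -541, -577], 0],
    [[-174, -541, -577], 0],
    [[-174, -541, -577], 0],
    [[-174, -541, -577], 0]
  ]
}}

```text
clock: 6.7
position: [0.5313, 0.2304, 0.6326]
ee_rot: [0.181, 0.696, 0.084, -0.69]
contact_force: [4.1, 1.7, -2.1]
width: 0.0854
```

```bash
python3 st.py; python3 go.py '[(.71,.31,.75)]'
```

```text
[[0.035, 0.368, -0.929], [-0.133, -0.92, -0.369], [-0.991, 0.136, 0.017]]
6.7 [ 0.375  0.448  0.232 -0.219  2.466  1.395] [0.5313 0.2304 0.6326] [ 4.1  1.7 -2.1] 0.08540546906103308
[-121.0, 8.0, -193.0]
```

Call:
{"name": "step_arm", "arguments": {
  "targets": [
    [[-60, 0, -200], 0],
    [[-60, 0, -200], 0],
    [[-60, 0, -200], 0]
  ]
}}

```text
clock: 7.0
position: [0.5902, 0.2481, 0.6031]
ee_rot: [0.177, 0.713, 0.085, -0.673]
contact_force: [1.1, 0.6, -0.3]
width: 0.0854
```

```bash
python3 st.py
```

```text
[[0.081, 0.359, -0.93], [-0.117, -0.923, -0.367], [-0.99, 0.139, -0.032]]
7.0 [ 0.368  0.503  0.221 -0.201  2.374  1.418] [0.5902 0.2481 0.6031] [ 1.1  0.6 -0.3] 0.08537987559850048
```

Call:
{"name": "step_arm", "arguments": {
  "targets": [
    [[-150, 0, -200], 0],
    [[-150, 0, -200], 0]
  ]
}}

```text
clock: 7.2
position: [0.6095, 0.2578, 0.5957]
ee_rot: [0.176, 0.724, 0.087, -0.661]
contact_force: [-0.5, -0.6, 0.9]
width: 0.0851
```

```bash
python3 st.py
```

```text
[[0.11, 0.358, -0.927], [-0.108, -0.923, -0.37], [-0.988, 0.141, -0.063]]
7.2 [ 0.373  0.516  0.22  -0.195  2.331  1.429] [0.6095 0.2578 0.5957] [-0.5 -0.6  0.9] 0.08506894903685491
```

Call:
{"name": "step_arm", "arguments": {
  "targets": [
    [[-200, -60, -300], 0],
    [[-200, -60, -300], 0],
    [[-200, -60, -300], 0],
    [[-200, -60, -300], 0],
    [[-200, -60, -300], 0]
  ]
}}

```text
clock: 7.7
position: [0.6368, 0.3038, 0.5682]
ee_rot: [0.175, 0.734, 0.09, -0.65]
contact_force: [-0.1, -0.4, 0.5]
width: 0.0854
```

```bash
python3 st.py
```

```text
[[0.14, 0.36, -0.923], [-0.096, -0.922, -0.374], [-0.985, 0.141, -0.095]]
7.7 [ 0.422  0.559  0.221 -0.19   2.263  1.486] [0.6368 0.3038 0.5682] [-0.1 -0.4  0.5] 0.08538075723947065
```

Call:
{"name": "step_arm", "arguments": {
  "targets": [
    [[-200, 0, -200], 0]
  ]
}}

```text
clock: 7.8
position: [0.6421, 0.3073, 0.5721]
ee_rot: [0.175, 0.743, 0.092, -0.639]
contact_force: [0.7, 0.8, -0.2]
width: 0.0853
```

Call:
{"name": "step_arm", "arguments": {
  "targets": [
    [[-200, 0, -200], 0]
  ]
}}

```text
clock: 7.9
position: [0.6453, 0.3095, 0.5812]
ee_rot: [0.173, 0.754, 0.095, -0.626]
contact_force: [-0.1, -0.0, 0.9]
width: 0.0855
```

```bash
python3 st.py
```

```text
[[0.197, 0.359, -0.912], [-0.074, -0.922, -0.379], [-0.978, 0.142, -0.156]]
7.9 [ 0.426  0.544  0.221 -0.187  2.216  1.489] [0.6453 0.3095 0.5812] [-0.1 -0.   0.9] 0.0855287977895091
```

Call:
{"name": "step_arm", "arguments": {
  "targets": [
    [[-200, 0, -200], 0]
  ]
}}

```text
clock: 8.0
position: [0.6478, 0.3118, 0.5903]
ee_rot: [0.171, 0.764, 0.097, -0.614]
contact_force: [-0.0, 0.2, 0.5]
width: 0.085
```

Call:
{"name": "step_arm", "arguments": {
  "targets": [
    [[-200, 0, -200], 0]
  ]
}}

```text
clock: 8.1
position: [0.6498, 0.3143, 0.5992]
ee_rot: [0.17, 0.774, 0.1, -0.602]
contact_force: [-1.0, -0.6, 0.0]
width: 0.0855
```

Call:
{"name": "step_arm", "arguments": {
  "targets": [
    [[-200, 0, -200], 0]
  ]
}}

```text
clock: 8.2
position: [0.6512, 0.3167, 0.6083]
ee_rot: [0.168, 0.783, 0.102, -0.59]
contact_force: [-0.0, -0.6, -0.4]
width: 0.0852
```

Call:
{"name": "step_arm", "arguments": {
  "targets": [
    [[-200, 0, -200], 0]
  ]
}}

```text
clock: 8.3
position: [0.6521, 0.319, 0.6181]
ee_rot: [0.167, 0.792, 0.105, -0.577]
contact_force: [0.4, -0.2, 0.4]
width: 0.0852
```

```bash
python3 st.py
```

```text
[[0.311, 0.359, -0.88], [-0.026, -0.922, -0.385], [-0.95, 0.143, -0.277]]
8.3 [ 0.438  0.502  0.221 -0.185  2.133  1.496] [0.6521 0.319  0.6181] [ 0.4 -0.2  0.4] 0.08524566095021555
```

Call:
{"name": "step_arm", "arguments": {
  "targets": [
    [[-200, 0, -200], 0]
  ]
}}

```text
clock: 8.4
position: [0.6521, 0.3211, 0.6286]
ee_rot: [0.165, 0.801, 0.107, -0.565]
contact_force: [-0.4, -0.6, 1.3]
width: 0.0857
```

Call:
{"name": "step_arm", "arguments": {
  "targets": [
    [[-200, 0, -200], 0]
  ]
}}

```text
clock: 8.5
position: [0.6514, 0.323, 0.64]
ee_rot: [0.164, 0.81, 0.11, -0.552]
contact_force: [0.4, -0.3, 0.1]
width: 0.0856
```

Call:
{"name": "step_arm", "arguments": {
  "targets": [
    [[-200, -40, -200], 0]
  ]
}}

```text
clock: 8.6
position: [0.6476, 0.3304, 0.6513]
ee_rot: [0.162, 0.819, 0.112, -0.539]
contact_force: [1.5, 0.6, 0.7]
width: 0.0853
```

```bash
python3 st.py
```

```text
[[0.393, 0.358, -0.847], [0.009, -0.923, -0.385], [-0.919, 0.144, -0.366]]
8.6 [ 0.46   0.466  0.221 -0.191  2.076  1.508] [0.6476 0.3304 0.6513] [1.5 0.6 0.7] 0.0853435531723841
```

One more.

Call:
{"name": "step_arm", "arguments": {
  "targets": [
    [[-200, -40, -200], 0]
  ]
}}

```text
clock: 8.7
position: [0.6426, 0.3386, 0.6627]
ee_rot: [0.16, 0.827, 0.115, -0.526]
contact_force: [0.0, 0.7, -0.2]
width: 0.0852
```

```bash
python3 st.py
```

```text
[[0.419, 0.359, -0.834], [0.022, -0.922, -0.386], [-0.908, 0.143, -0.395]]
8.7 [ 0.476  0.454  0.221 -0.197  2.059  1.518] [0.6426 0.3386 0.6627] [ 0.   0.7 -0.2] 0.08522189639906008
```

```bash
cat > plan.py <<'E'
from h import *
c25,s25=np.cos(np.radians(25)),np.sin(np.radians(25))
SEAT={'A':(np.array([.6266,-.2135,.15]),.090),'B':(np.array([.604,.230,.15]),.048)}
def door_axes(b):
    p,y=SEAT[b];Z=R.from_euler('z',y).as_matrix()
    return p,Z@np.array([c25,0,s25]),Z@np.array([0,1,0]),Z@np.array([-s25,0,c25])
def tool():
    s=manip.get_state();return R.from_quat(s["ee_rot"][[1,2,3,0]]).as_matrix(),s["position"]
def report(b):
    """door-frame TCP position and turn needed"""
    M,p=tool();o,X,Y,Z=door_axes(b);d=p-o
    y=-Y;a=np.degrees(np.arctan2(M[:,2]@y,M[:,1]@y))
    print('TCP in door axes mm',np.round([d@X*1e3,d@Y*1e3,d@Z*1e3],1),'turn',round(a,2),'tool x vs -Z deg',np.round(np.degrees(np.arccos(-M[:,0]@Z)),2))
def to(b,*L,dz=.0183):
    M,p=tool();o,X,Y,Z=door_axes(b)
    for l in L:
        w=o+np.array(l[0])*X+l[1]*Y+(l[2]+dz)*Z; print(np.round(M.T@(w-p)*1e3,1).tolist(),np.round(w,3))
E
python3 - <<'E'
from plan import *
report('A');to('A',(0,0,.2),(0,0,.1),(0,0,0))
M,p=tool();print(np.round(M.T@(np.array([.5,-.05,.5])-p)*1e3))
E
```

```text
TCP in door axes mm [276.1 548.5 436.9] turn 18.02 tool x vs -Z deg 0.92
[228.1, 433.1, 430.4] [ 0.535 -0.222  0.348]
[328.1, 431.7, 429.6] [ 0.577 -0.218  0.257]
[428.1, 430.3, 428.8] [ 0.619 -0.214  0.167]
[ 79. 284. 333.]
```

Call:
{"name": "step_arm", "arguments": {
  "targets": [
    [[79, 284, 333], 18],
    [[79, 284, 333], 18],
    [[79, 284, 333], 18],
    [[79, 284, 333], 18],
    [[79, 284, 333], 18],
    [[79, 284, 333], 18],
    [[79, 284, 333], 18],
    [[79, 284, 333], 18],
    [[79, 284, 333], 18],
    [[228, 433, 430], 18],
    [[228, 433, 430], 18],
    [[228, 433, 430], 18],
    [[228, 433, 430], 18],
    [[228, 433, 430], 18],
    [[228, 433, 430], 18],
    [[228, 433, 430], 18]
  ]
}}

```text
clock: 10.3
position: [0.5345, -0.2222, 0.3477]
ee_rot: [0.028, 0.841, 0.031, -0.539]
contact_force: [0.1, 0.4, 0.5]
width: 0.0853
```

```bash
python3 st.py
python3 - <<'E'
from plan import *
report('A');to('A',(0,0,.2),(0,0,.1),(0,0,0))
for c in('side','top'):
    p=manip.get_image(c);save(p,c+'1')
    x,y,w,h=(225,110,130,110) if c=='side' else (310,130,130,110)
    cv2.imwrite('pics/%s1c.png'%c,cv2.resize(p["image"][y:y+h,x:x+w,::-1],None,fx=6,fy=5.4))
    print([(d["xyz"],d["confidence"]) for d in manip.search_frame(p,"pin_grip")[:2]])
E
```

```text
[[0.417, 0.083, -0.905], [0.022, -0.996, -0.081], [-0.909, 0.014, -0.417]]
10.3 [-0.698  0.039  1.595  0.31   1.2    0.719] [ 0.5345 -0.2222  0.3477] [0.1 0.4 0.5] 0.08525652651011469
TCP in door axes mm [ -0.3  -0.4 218.2] turn -0.03 tool x vs -Z deg 0.97
[-0.1, -0.4, -0.3] [ 0.535 -0.222  0.348]
[99.9, -2.0, -0.9] [ 0.577 -0.218  0.257]
[199.9, -3.6, -1.5] [ 0.619 -0.214  0.167]
[([0.6107, -0.2124, 0.1842], 0.64)]
[]
```

View pics/side1c.png

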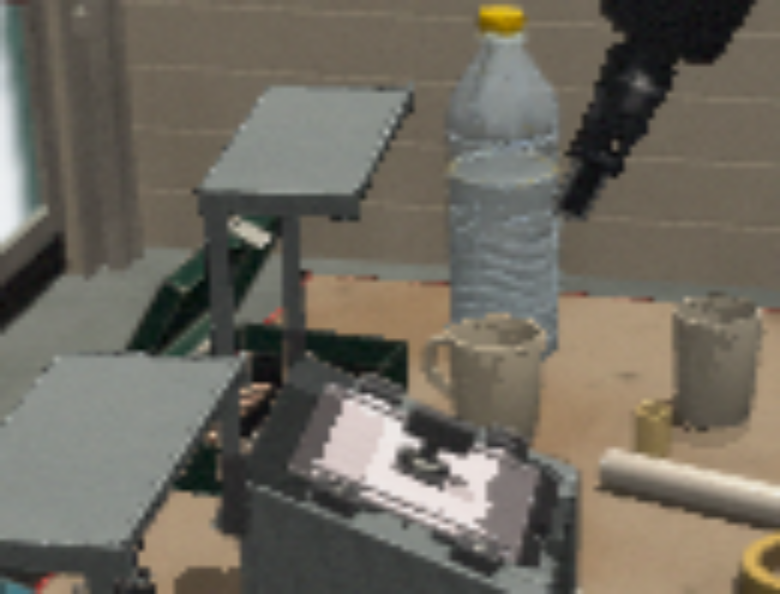

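View pics/top1c.png

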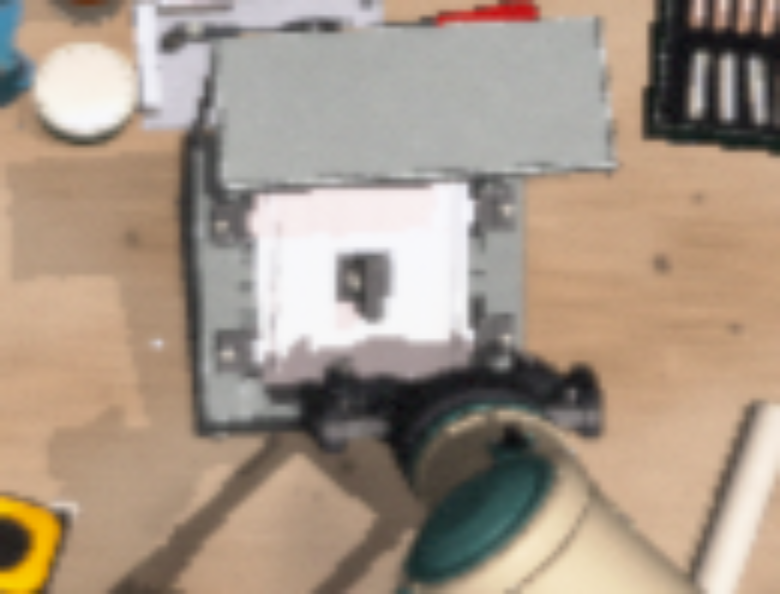

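Call:
{"name": "step_arm", "arguments": {
  "targets": [
    [[50, -1, 0], 0],
    [[100, -2, -1], 0],
    [[140, -3, -1], 0],
    [[170, -3, -1], 0],
    [[190, -3, -1], 0],
    [[200, -3, -1], 0],
    [[200, -3, -1], 0]
  ]
}}

```text
clock: 11.2
position: [0.6188, -0.2142, 0.1663]
ee_rot: [0.029, 0.841, 0.032, -0.539]
contact_force: [0.0, 0.2, -0.4]
width: 0.0855
```

```bash
python3 st.py
python3 - <<'E'
from plan import *
report('A')
for c in('side','top'):
    p=manip.get_image(c)
    x,y,w,h=(255,160,90,80) if c=='side' else (330,150,90,80)
    cv2.imwrite('pics/%s2c.png'%c,cv2.resize(p["image"][y:y+h,x:x+w,::-1],None,fx=7,fy=7))
E
```

```text
[[0.417, 0.085, -0.905], [0.022, -0.996, -0.083], [-0.909, 0.015, -0.417]]
11.2 [-0.579  0.267  1.78   0.36   0.773  0.685] [ 0.6188 -0.2142  0.1663] [ 0.   0.2 -0.4] 0.085461553722715
TCP in door axes mm [-0.2  0.  18.1] turn 0.09 tool x vs -Z deg 0.96
```

View pics/side2c.png

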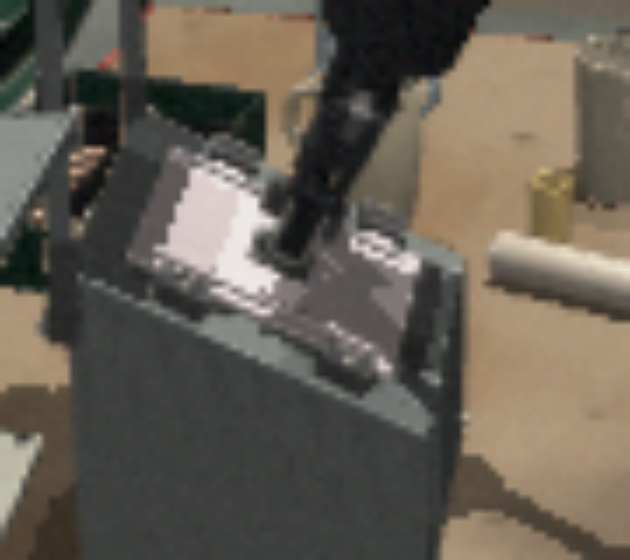

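View pics/top2c.png

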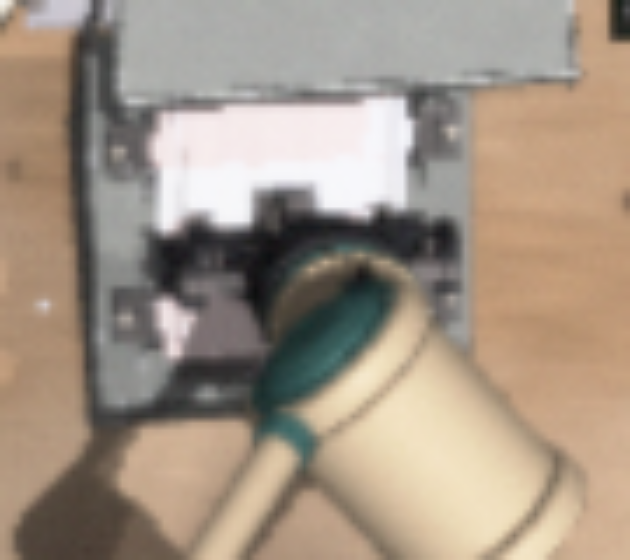

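Call:
{"name": "step_arm", "arguments": {
  "targets": [
    [[0, 0, 0], 0],
    [[0, 0, 0], 0],
    [[0, 0, 0], 0],
    [[0, 0, 0], 0],
    [[0, 0, 0], 0],
    [[0, 0, 0], 0],
    [[0, 0, 0], 0]
  ],
  "grip": 1,
  "grip_force": 60
}}

```text
clock: 12.0
position: [0.6184, -0.2151, 0.167]
ee_rot: [0.029, 0.841, 0.031, -0.539]
contact_force: [-2.9, 0.3, 3.3]
width: 0.0113
```

Call:
{"name": "step_arm", "arguments": {
  "targets": [
    [[-4, 0, 0], 0],
    [[-8, 0, 0], 0],
    [[-12, 0, 0], 0],
    [[-13, 0, 0], 0],
    [[-13, 0, 0], 0]
  ]
}}

```text
clock: 12.5
position: [0.6128, -0.2154, 0.178]
ee_rot: [0.029, 0.841, 0.031, -0.539]
contact_force: [2.7, -1.2, -5.6]
width: 0.0112
```

Run:
```python
from plan import *
report('A');s=manip.get_state();print(s["contact_force"],s["width"])
M,p=tool();o,X,Y,Z=door_axes('A');print(np.round(M.T@s["contact_force"],1))
print(np.round(M.T@(X*.02)*1e3,1),np.round(M.T@(X*.032)*1e3,1),np.round(M.T@(X*.032+Z*.1)*1e3,1))
```

```text
TCP in door axes mm [-0.7 -0.7 31.2] turn 0.02 tool x vs -Z deg 1.02
[ 2.74697561 -1.16724608 -5.63247667] 0.011186170404592936
[ 6.2  1.3 -0. ]
[ -0.1   0.  -20. ] [ -0.2   0.  -32. ] [-100.2    1.7  -31.3]
```

Call:
{"name": "step_arm", "arguments": {
  "targets": [
    [[0, 0, -5], 0],
    [[0, 0, -10], 0],
    [[0, 0, -15], 0],
    [[0, 0, -20], 0],
    [[0, 0, -25], 0],
    [[0, 0, -30], 0],
    [[0, 0, -32], 0]
  ]
}}

```text
clock: 13.2
position: [0.644, -0.2135, 0.1937]
ee_rot: [0.03, 0.842, 0.03, -0.537]
contact_force: [-0.4, -1.2, -3.3]
width: 0.0112
```

Run:
```python
from plan import *
report('A');s=manip.get_state();M,p=tool();print(np.round(M.T@s["contact_force"],1),s["width"])
for c in('side',):
    p=manip.get_image(c)
    x,y,w,h=(255,160,90,80) if c=='side' else (330,150,90,80)
    cv2.imwrite('pics/%s3c.png'%c,cv2.resize(p["image"][y:y+h,x:x+w,::-1],None,fx=7,fy=7))
```

```text
TCP in door axes mm [34.2 -1.6 32.3] turn 0.09 tool x vs -Z deg 1.1
[2.8 1.1 1.8] 0.011176118968991691
```

View pics/side3c.png

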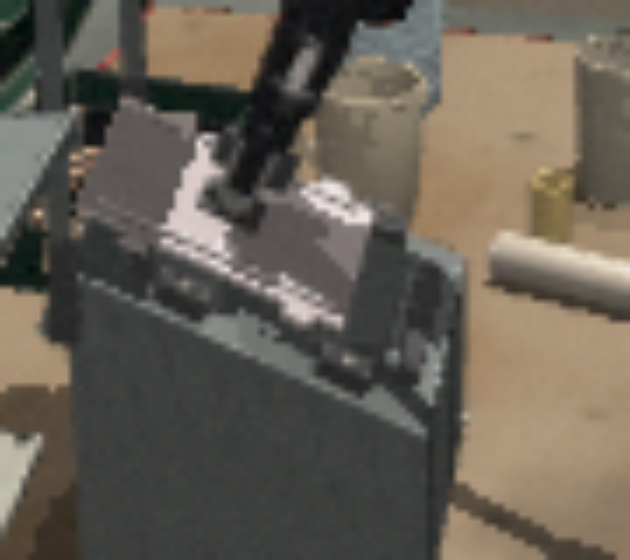

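Call:
{"name": "step_arm", "arguments": {
  "targets": [
    [[-10, 0, 0], 0],
    [[-30, 0, 0], 0],
    [[-65, 0, 0], 0],
    [[-105, 0, 0], 0],
    [[-150, 0, 0], 0],
    [[-195, 0, 0], 0],
    [[-215, 0, 0], 0],
    [[-220, 0, 0], 0]
  ]
}}

```text
clock: 14.05
position: [0.55, -0.2181, 0.3968]
ee_rot: [0.031, 0.843, 0.029, -0.536]
contact_force: [0.2, -0.1, -4.5]
width: 0.0112
```

Run:
```python
from plan import *
report('A');report('B');s=manip.get_state();M,p=tool();print(np.round(M.T@s["contact_force"],1),s["width"],p)
to('B',(.035,0,.22),(.035,0,.05),(.035,0,0))
print(np.round(M.T@(np.array([.45,.0,.5])-p)*1e3), np.round(M.T@(np.array([.45,.2,.5])-p)*1e3))
p=manip.get_image('side');save(p,'side4')
```

```text
TCP in door axes mm [ 34.7   2.3 256.1] turn 0.11 tool x vs -Z deg 1.29
TCP in door axes mm [  35.9 -445.   255.6] turn 2.29 tool x vs -Z deg 0.27
[4.1 0.  1.7] 0.011171525153867648 [ 0.54996018 -0.21809308  0.39677448]
[15.2, -444.7, -16.9] [0.535 0.227 0.381]
[185.2, -445.5, -16.8] [0.607 0.23  0.227]
[235.2, -445.8, -16.8] [0.628 0.231 0.181]
[-132. -223.   28.] [-129. -423.   12.]
```

View pics/side4.png

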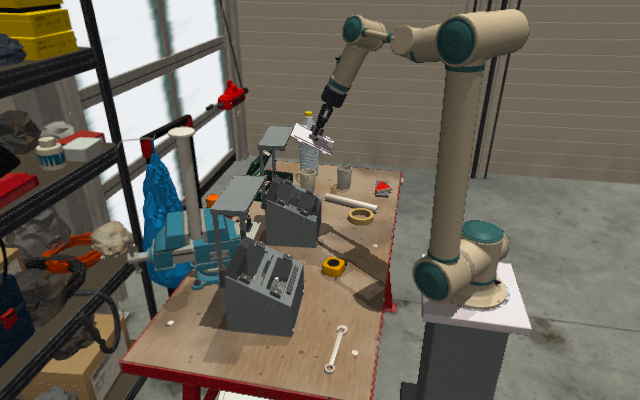

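Call:
{"name": "step_arm", "arguments": {
  "targets": [
    [[-40, -40, 0], 0],
    [[-60, -85, 0], 1],
    [[-60, -130, 0], 2.2],
    [[-60, -180, -5], 2.2],
    [[-60, -230, -8], 2.2],
    [[-60, -280, -10], 2.2],
    [[-60, -330, -13], 2.2],
    [[-60, -380, -16], 2.2],
    [[-60, -425, -17], 2.2],
    [[-40, -445, -17], 2.2],
    [[0, -445, -17], 2.2],
    [[40, -445, -17], 2.2],
    [[80, -445, -17], 2.2],
    [[110, -445, -17], 2.2],
    [[125, -445, -17], 2.2],
    [[125, -445, -17], 2.2]
  ]
}}

```text
clock: 15.7
position: [0.5786, 0.2296, 0.2721]
ee_rot: [0.014, 0.839, 0.02, -0.544]
contact_force: [-0.3, 0.6, -4.1]
width: 0.0112
```

Run:
```python
from plan import *
report('B');s=manip.get_state();M,p=tool();print(np.round(M.T@s["contact_force"],1),s["width"],p)
to('B',(.035,0,.05),(.035,0,0))
for c in('side','top'):
    p=manip.get_image(c)
    x,y,w,h=(205,165,110,110) if c=='side' else (200,130,110,90)
    cv2.imwrite('pics/%s5c.png'%c,cv2.resize(p["image"][y:y+h,x:x+w,::-1],None,fx=6,fy=6,interpolation=cv2.INTER_CUBIC))
```

```text
TCP in door axes mm [ 28.6   0.8 121.4] turn 0.04 tool x vs -Z deg 0.93
[ 3.7 -0.6  1.9] 0.011221753939140473 [0.57862852 0.22957115 0.27207079]
[52.9, 0.7, -7.3] [0.607 0.23  0.227]
[102.9, 0.7, -8.1] [0.628 0.231 0.181]
```

View pics/side5c.png

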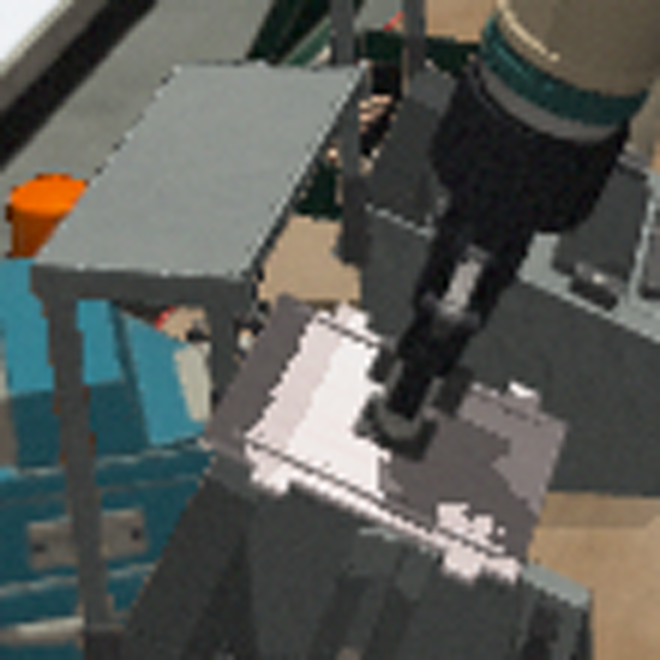

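View pics/top5c.png

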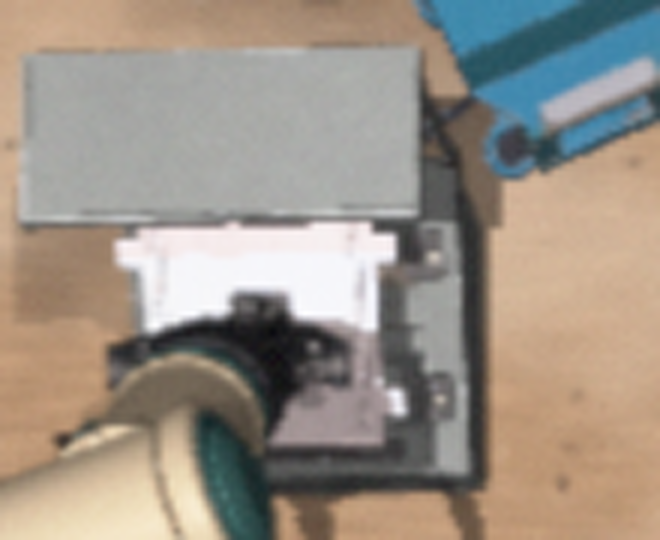

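Call:
{"name": "step_arm", "arguments": {
  "targets": [
    [[35, 1, -7], 0],
    [[65, 1, -8], 0],
    [[80, 1, -8], 0],
    [[88, 1, -8], 0],
    [[88, 1, -8], 0]
  ]
}}

```text
clock: 16.3
position: [0.6247, 0.2312, 0.2015]
ee_rot: [0.013, 0.841, 0.021, -0.54]
contact_force: [0.0, 0.3, -3.4]
width: 0.0108
```

Run:
```python
from plan import *
report('B');s=manip.get_state();M,p=tool();print(np.round(M.T@s["contact_force"],1),s["width"],p)
o,X,Y,Z=door_axes('B');print('tool x in door',np.round([M[:,0]@X,M[:,0]@Y,M[:,0]@Z],3))
to('B',(.035,0,0.005),(.035,0,0))
for c in('side','top'):
    p=manip.get_image(c)
    x,y,w,h=(205,195,110,110) if c=='side' else (210,140,90,80)
    cv2.imwrite('pics/%s6c.png'%c,cv2.resize(p["image"][y:y+h,x:x+w,::-1],None,fx=7,fy=7,interpolation=cv2.INTER_CUBIC))
```

```text
TCP in door axes mm [40.5  0.2 38. ] turn 0.01 tool x vs -Z deg 0.35
[ 3.1 -0.3  1.4] 0.010759965806547495 [0.62466492 0.23124077 0.20153231]
tool x in door [-0.006  0.001 -1.   ]
[14.7, 0.3, 5.5] [0.626 0.231 0.186]
[19.7, 0.3, 5.4] [0.628 0.231 0.181]
```

View pics/side6c.png

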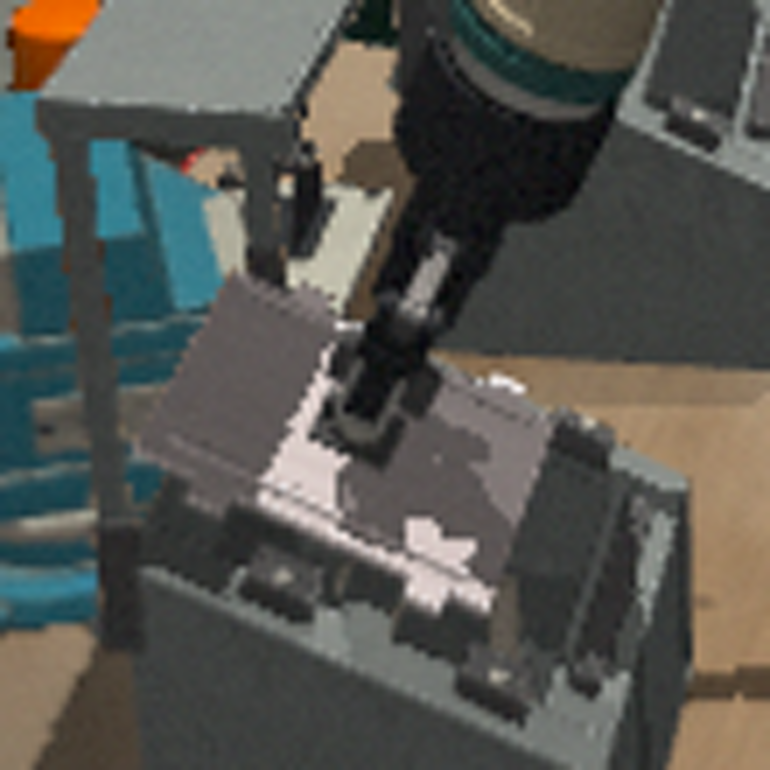

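View pics/top6c.png

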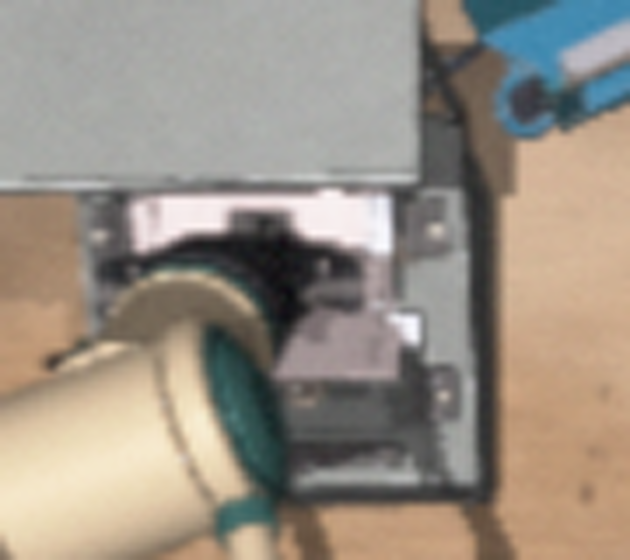

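Call:
{"name": "step_arm", "arguments": {
  "targets": [
    [[6, 0, 3], 0],
    [[11, 0, 5], 0],
    [[13, 0, 5], 0],
    [[13, 0, 5], 0],
    [[13, 0, 5], 0]
  ]
}}

```text
clock: 16.9
position: [0.6258, 0.2313, 0.1879]
ee_rot: [0.013, 0.842, 0.021, -0.539]
contact_force: [-1.0, 0.4, -3.8]
width: 0.0107
```

```bash
cat > rb.py <<'E'
from plan import *
report('B');s=manip.get_state();M,p=tool();print(s["clock"],np.round(M.T@s["contact_force"],1),np.round(M.T@s["moment"],2),s["width"],p)
o,X,Y,Z=door_axes('B');print('tool x in door',np.round([M[:,0]@X,M[:,0]@Y,M[:,0]@Z],3))
E
python3 rb.py
```

```text
TCP in door axes mm [35.8  0.2 25.1] turn 0.01 tool x vs -Z deg 0.3
16.9 [ 3.  -0.5  2.5] [-0.02 -0.48  0.01] 0.010724177668572218 [0.62581791 0.2312833  0.18794077]
tool x in door [-0.005  0.001 -1.   ]
```

Free still (weight only). Lower on to the face.

Call:
{"name": "step_arm", "arguments": {
  "targets": [
    [[2, 0, 0], 0],
    [[4, 0, 0], 0],
    [[6, 0, 0], 0],
    [[7, 0, 0], 0],
    [[7, 0, 0], 0]
  ]
}}

```text
clock: 17.4
position: [0.6284, 0.2314, 0.1822]
ee_rot: [0.013, 0.842, 0.021, -0.539]
contact_force: [-3.6, 1.0, 1.7]
width: 0.0116
```

```bash
python3 rb.py;  python3 - <<'E'
from plan import *
for c in('side',):
    p=manip.get_image(c)
    x,y,w,h=(205,195,110,110) if c=='side' else (210,140,90,80)
    cv2.imwrite('pics/%s7c.png'%c,cv2.resize(p["image"][y:y+h,x:x+w,::-1],None,fx=7,fy=7,interpolation=cv2.INTER_CUBIC))
E
```

```text
TCP in door axes mm [35.8  0.3 18.8] turn 0.01 tool x vs -Z deg 0.29
17.4 [-3.  -1.2  2.5] [ 0.05 -0.67  0.18] 0.011618684822822764 [0.6284273  0.23144146 0.18216352]
tool x in door [-0.005  0.001 -1.   ]
```

View pics/side7c.png

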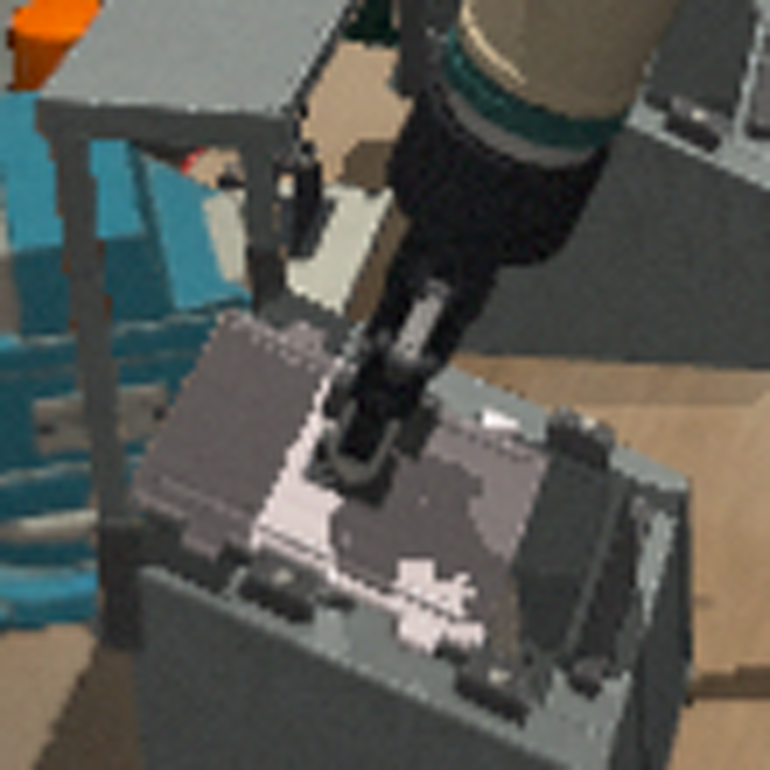

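Call:
{"name": "step_arm", "arguments": {
  "targets": [
    [[0, 0, 3], 0],
    [[0, 0, 6], 0],
    [[0, 0, 9], 0],
    [[0, 0, 12], 0],
    [[0, 0, 14], 0],
    [[0, 0, 16], 0],
    [[0, 0, 16], 0]
  ]
}}

```text
clock: 18.15
position: [0.6146, 0.2309, 0.1757]
ee_rot: [0.013, 0.842, 0.021, -0.539]
contact_force: [-0.6, -0.1, 5.3]
width: 0.0112
```

```bash
python3 rb.py;  python3 - <<'E'
from plan import *
for c in('side',):
    p=manip.get_image(c)
    x,y,w,h=(205,195,110,110) if c=='side' else (210,140,90,80)
    cv2.imwrite('pics/%s8c.png'%c,cv2.resize(p["image"][y:y+h,x:x+w,::-1],None,fx=7,fy=7,interpolation=cv2.INTER_CUBIC))
E
```

```text
TCP in door axes mm [20.5  0.4 18.8] turn 0.01 tool x vs -Z deg 0.2
18.15 [-5.1  0.1 -1.6] [-0.01 -0.01  0.26] 0.011225238872022163 [0.61457244 0.23092947 0.17569162]
tool x in door [-0.003  0.001 -1.   ]
```

View pics/side8c.png

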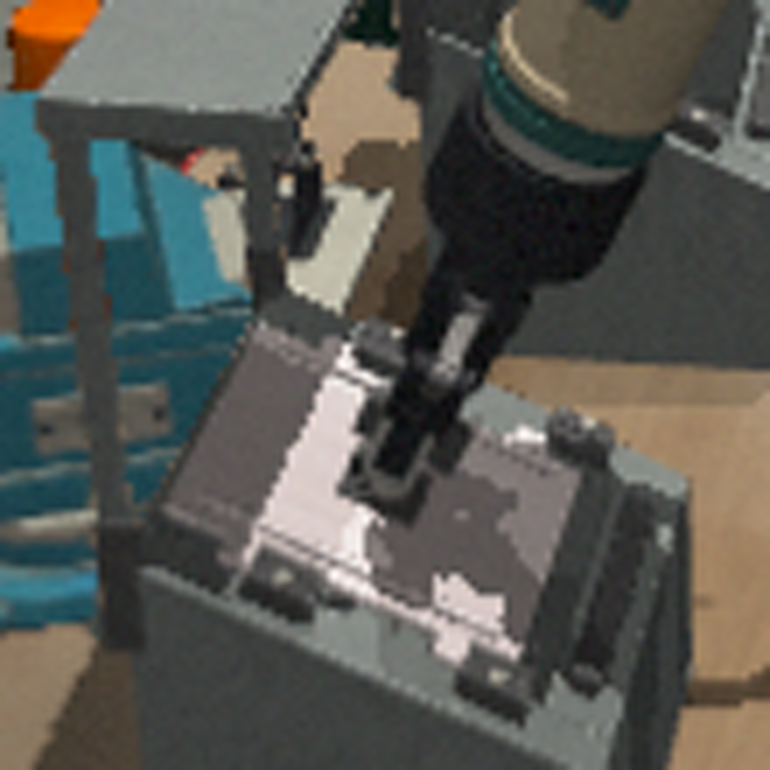

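Call:
{"name": "step_arm", "arguments": {
  "targets": [
    [[0, 0, 1.5], 0],
    [[0, 0, 1.5], 0],
    [[-4, 0, 1.5], 0],
    [[-8, 0, 1.5], 0],
    [[-12, 0, 1.5], 0],
    [[-12.5, 0, 1.5], 0],
    [[-12.5, 0, 1.5], 0]
  ]
}}

```text
clock: 18.9
position: [0.6062, 0.23, 0.1841]
ee_rot: [0.013, 0.841, 0.02, -0.541]
contact_force: [-0.1, 0.2, -7.3]
width: 0.011
```

```bash
python3 rb.py;  python3 - <<'E'
from plan import *
for c in('side',):
    p=manip.get_image(c)
    x,y,w,h=(205,195,110,110) if c=='side' else (210,140,90,80)
    cv2.imwrite('pics/%s9c.png'%c,cv2.resize(p["image"][y:y+h,x:x+w,::-1],None,fx=7,fy=7,interpolation=cv2.INTER_CUBIC))
E
```

```text
TCP in door axes mm [16.4 -0.1 30. ] turn 0.03 tool x vs -Z deg 0.51
18.9 [ 6.7 -0.2  3.1] [ 0.02 -0.47  0.18] 0.010975629560700615 [0.60618642 0.22996913 0.18411461]
tool x in door [-0.009 -0.    -1.   ]
```

View pics/side9c.png

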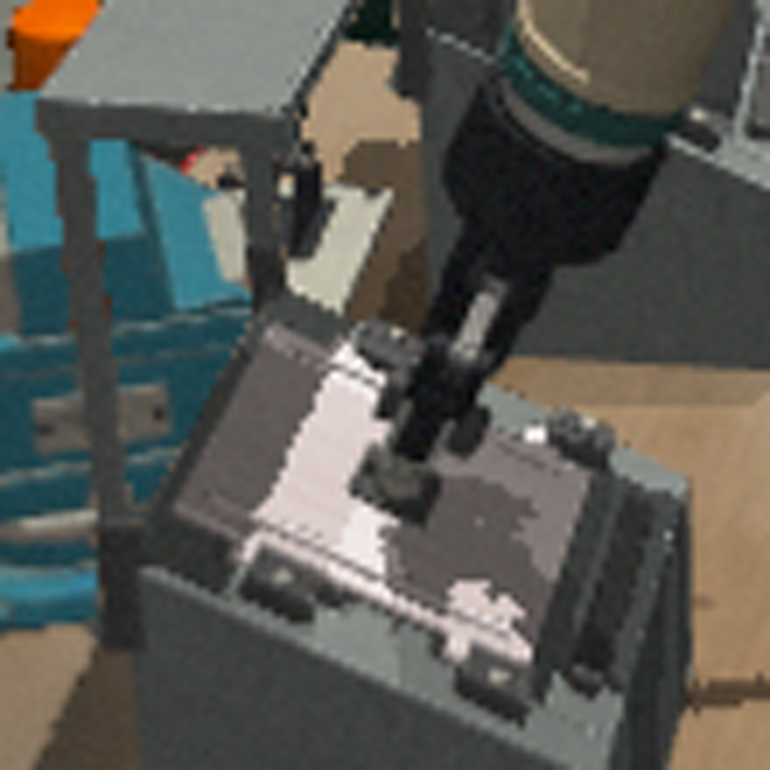

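Call:
{"name": "step_arm", "arguments": {
  "targets": [
    [[0, 0, 3], 0],
    [[0, 0, 6], 0],
    [[0, 0, 9], 0],
    [[0, 0, 12], 0],
    [[0, 0, 14], 0],
    [[0, 0, 16], 0],
    [[0, 0, 16], 0]
  ]
}}

```text
clock: 19.65
position: [0.5925, 0.2296, 0.1786]
ee_rot: [0.013, 0.842, 0.021, -0.54]
contact_force: [2.5, 1.2, -5.6]
width: 0.011
```

```bash
python3 rb.py
```

```text
TCP in door axes mm [ 1.7  0.2 30.8] turn 0.02 tool x vs -Z deg 0.35
19.65 [ 6.1 -1.1  0.1] [ 0.03 -0.37  0.21] 0.011044252153135753 [0.59249063 0.22964489 0.17864276]
tool x in door [-0.006  0.001 -1.   ]
```

Call:
{"name": "step_arm", "arguments": {
  "targets": [
    [[0, 0, 1], 0],
    [[0, 0, 2], 0],
    [[0, 0, 3], 0],
    [[0, 0, 3], 0]
  ]
}}

```text
clock: 20.05
position: [0.5905, 0.2295, 0.1778]
ee_rot: [0.013, 0.842, 0.021, -0.539]
contact_force: [3.1, 0.2, -5.4]
width: 0.0106
```

```bash
python3 rb.py
```

```text
TCP in door axes mm [-0.4  0.2 30.9] turn 0.01 tool x vs -Z deg 0.27
20.05 [ 6.2 -0.1 -0.5] [-0.01 -0.19  0.24] 0.010632902893678173 [0.59053966 0.22952778 0.1778391 ]
tool x in door [-0.005  0.001 -1.   ]
```

Call:
{"name": "step_arm", "arguments": {
  "targets": [
    [[0, 0, 1], 0],
    [[0, 0, 2], 0],
    [[0, 0, 2], 0]
  ]
}}

```text
clock: 20.35
position: [0.5903, 0.2296, 0.1782]
ee_rot: [0.013, 0.843, 0.021, -0.538]
contact_force: [6.6, -0.9, -4.0]
width: 0.011
```

```bash
python3 rb.py
```

```text
TCP in door axes mm [-0.5  0.2 31.4] turn 0.03 tool x vs -Z deg 0.09
20.35 [ 6.4  1.2 -4.3] [0.06 0.19 0.44] 0.010965142234072607 [0.59027112 0.22955477 0.17819535]
tool x in door [-0.001  0.001 -1.   ]
```

Call:
{"name": "step_arm", "arguments": {
  "targets": [
    [[4, 0, 0], 0],
    [[8, 0, 0], 0],
    [[11, 0, 0], 0],
    [[12.5, 0, 0], 0],
    [[12.5, 0, 0], 0]
  ]
}}

```text
clock: 20.85
position: [0.5953, 0.2302, 0.1671]
ee_rot: [0.013, 0.843, 0.021, -0.538]
contact_force: [5.0, -0.2, 1.1]
width: 0.0108
```

```bash
python3 rb.py
```

```text
TCP in door axes mm [-0.7  0.6 19.2] turn 0.01 tool x vs -Z deg 0.12
20.85 [ 1.1  0.4 -5. ] [-0.03  0.51  0.27] 0.010783608075721235 [0.59528227 0.23015379 0.16710583]
tool x in door [-0.001  0.002 -1.   ]
```

Call:
{"name": "step_arm", "arguments": {
  "targets": [
    [[0, 0, 0], 0],
    [[0, 0, 0], 0],
    [[0, 0, 0], 0],
    [[0, 0, 0], 0],
    [[0, 0, 0], 0],
    [[0, 0, 0], 0],
    [[-20, 0, 0], 0],
    [[-50, 0, 0], 0],
    [[-90, 0, 0], 0],
    [[-130, 0, 0], 0],
    [[-170, 0, 0], 0],
    [[-200, 0, 0], 0]
  ],
  "grip": 0
}}

```text
clock: 22.05
position: [0.5097, 0.2256, 0.3501]
ee_rot: [0.012, 0.842, 0.021, -0.538]
contact_force: [0.4, -0.1, 0.9]
width: 0.0855
```

```bash
python3 rb.py;  python3 - <<'E'
from plan import *
for c in('side','top'):
    p=manip.get_image(c); save(p,c+'10')
    for t in("door","pin_grip"): print(c,t,[(np.round(d["xyz"],4),d["confidence"]) for d in manip.search_frame(p,t)[:2]])
    x,y,w,h=(205,195,110,110) if c=='side' else (210,140,90,80)
    cv2.imwrite('pics/%s10c.png'%c,cv2.resize(p["image"][y:y+h,x:x+w,::-1],None,fx=7,fy=7,interpolation=cv2.INTER_CUBIC))
o,X,Y,Z=door_axes('B');print('grip expected',o+.037*Z,'face',o+.005*Z)
E
```

```text
TCP in door axes mm [-1.000e+00  2.000e-01  2.212e+02] turn -0.0 tool x vs -Z deg 0.18
22.05 [-0.6  0.1 -0.8] [-0.07 -0.13  0.03] 0.08548259091226061 [0.50969402 0.22564676 0.35007916]
tool x in door [-0.003  0.002 -1.   ]
side door [(array([0.5951, 0.2386, 0.1576]), 0.73), (array([0.6234, 0.3255, 0.1348]), 0.44)]
side pin_grip [(array([0.5837, 0.234 , 0.1849]), 0.46), (array([0.4401, 0.0223, 0.0329]), 0.45)]
top door [(array([0.5996, 0.2269, 0.1539]), 0.56)]
top pin_grip [(array([0.5851, 0.2268, 0.1906]), 0.61)]
grip expected [0.58838113 0.22924972 0.18353339] face [0.60188934 0.22989861 0.15453154]
```

View pics/side10c.png

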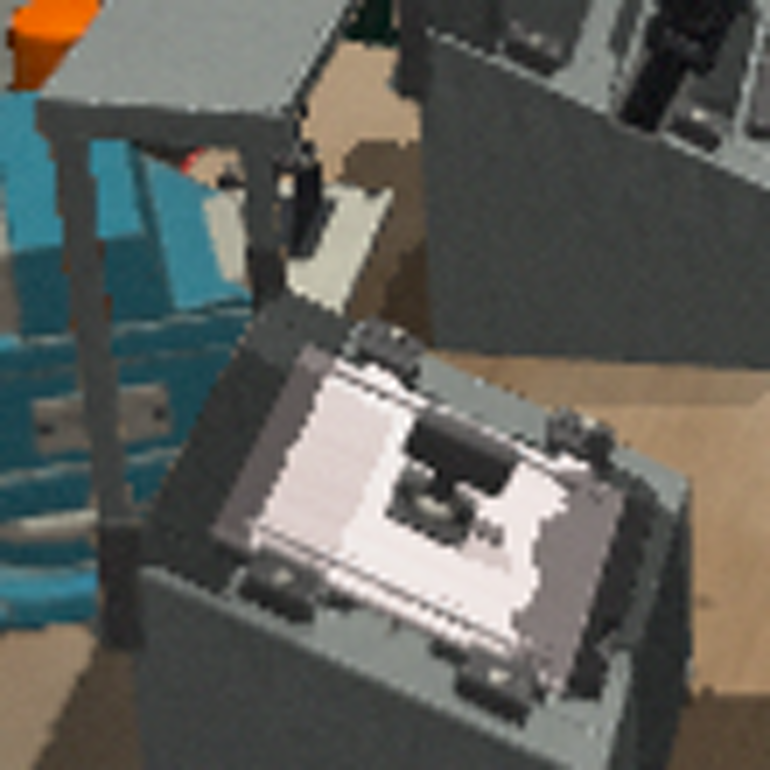

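View pics/top10c.png

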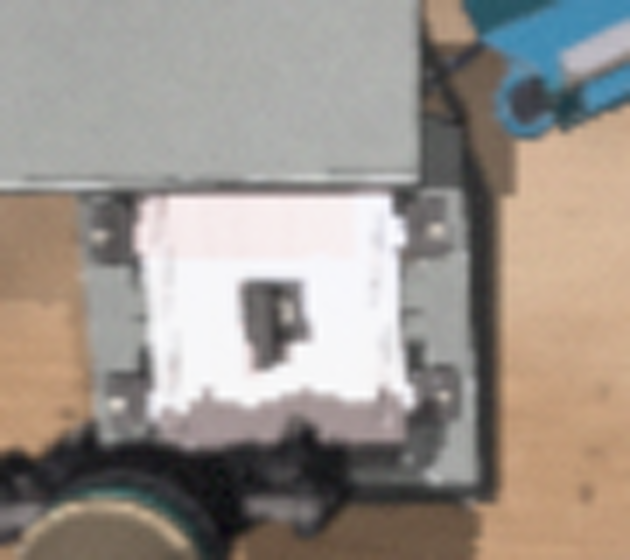

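Run:
```python
from plan import *
import pickle
S,_=pickle.load(open('cams.pkl','rb'))
def ov(img,b,x,y,w,h,f,pin):
    o,X,Y,Z=door_axes(b); im=cv2.resize(img[y:y+h,x:x+w],None,fx=f,fy=f,interpolation=cv2.INTER_CUBIC)
    for z,col in((.048+pin,(0,255,0)),(.026+pin,(0,0,255))):
        P=[o+a*.022*X+c*.006*Y+z*Z for a,c in((-1,-1),(1,-1),(1,1),(-1,1))]
        q=((proj(S,np.array(P))-[x,y]+.5)*f).astype(int); cv2.polylines(im,[q],True,col,1)
    P=[o+a*.075*X+c*.065*Y+.005*Z for a,c in((-1,-1),(1,-1),(1,1),(-1,1))]
    q=((proj(S,np.array(P))-[x,y]+.5)*f).astype(int); cv2.polylines(im,[q],True,(255,0,0),1)
    return im
i10=cv2.imread('pics/side10.png');i0=cv2.imread('pics/side0.png')
B=(225,225,80,75,5)
cv2.imwrite('pics/ov.png',np.vstack([np.hstack([ov(i10,'B',*B,0),ov(i10,'B',*B,.008)])[:300*1], np.zeros((5,800,3),np.uint8)]))
cv2.imwrite('pics/ovA.png',ov(i0,'A',255,165,80,75,5,0))
```

```text
(no output)
```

View pics/ov.png

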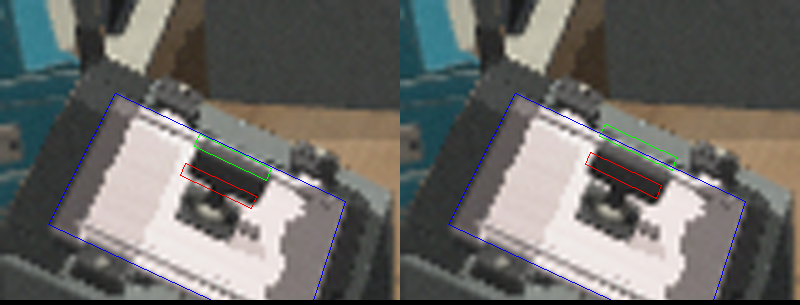

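View pics/ovA.png

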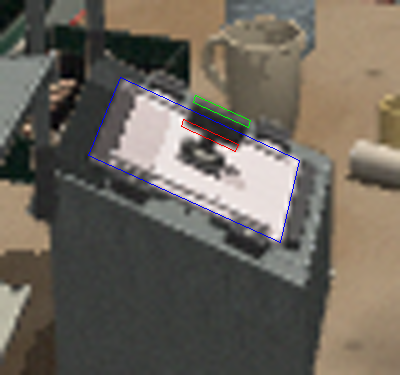

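Run:
```python
from h import *
print(manip.sign_off()); print(manip.get_state()["clock"])
```

```text
the job is handed in; nothing more can be done
None
the job is handed in; nothing more can be done
```

The door now hangs on the open box, slid down to its stop with its tabs under the keepers and the pin home. I handed the job in at about 22 s of the 48 s. No verdict is reported, so what follows is from my own checks.

**What I did:**
- **Tilting the hand:** the moves only allow turning about the finger axis. I got the 25° tilt by asking for poses just past the arm's reach, high above the bench, until the hand lined up with the door.
- **Taking the door off:** I pinched the T-handle, pulled the pin about 11 mm (6.2 N), slid the door about 34 mm up the slope and lifted it off.
- **Hanging it:** I laid it on the open box 35 mm above its seat and slid it under the keepers. Then I pulled the pin again, slid the door to its stop, lowered the pin, released the handle and backed off 200 mm.

**Last checks:**
- **Stop:** pushing further met about 4 N and the door did not move. The hand was then within 1 mm of where my measurement of the open box put it.
- **Seat and pin:** the last side picture, overlaid with the door's outline and the handle with the pin home, matches; drawn 8 mm out it does not. The top view also shows the door square to the box.
- **Hand clear:** the gripper is fully open and the force reading is near zero.

**What disagreed or was not checked:**
- **Camera disagreement:** the two cameras differ by 4–5 mm in the sideways position of the boxes, so I used the average.
- **Network estimates:** the handle positions they gave were up to 5 mm sideways and 7 mm in height from what I expected, so I relied on the overlay and the contact forces.
- **Loose objects:** I did not re-measure the tape measure, roll of tape or spanner at the end. No move came near them.

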